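Seat the ink-tank stopper and shut the cover

ROBOT

A 6-joint arm with a two-finger parallel gripper is mounted at the origin on the work surface. World frame = base frame: x ahead of the robot, y to its left, z up, the work surface at z = 0. Lengths are in m, angles in rad, forces in N, time in s.
With the tool pointing down it reaches from about 0.35 to 0.775 m from the base axis. Payload 7.3 kg.
Tool frame: the origin (TCP) lies on the mounting face of the last link; the fingertips stand 178 mm ahead of it and the grasp point (between the pads) lies 159 mm ahead of it (robot.tcp_to_tips is the distance from the TCP to the fingertips, in m); z points along the fingers, y is the direction in which the jaws open and shut (so a half turn about z gives the same grasp; the last joint's range is limited). The gripper opens to 92 mm and grips with 3 to 60 N. Pads are 19 mm wide; open, the fingers measure 130 mm over their backs; the gripper's body (75 mm by 190 mm) begins 47 mm behind the grasp point.
Start: joints at [1.106, 0.342, 1.524, -0, 1.275, -0.146], TCP at [0.165, 0.499, 0.405] pointing down, gripper open.
Joint ranges: [-2.53, 2.53], [-0.77, 2.02], [0.04, 2.7], [-1, 4.14], [0.28, 2.66], [-3.11, 3.11]. Speed limits (rad/s): [2.57, 2.57, 3.14, 3.14, 3.14, 3.14].

INTERFACE

Orientations are given as [roll, pitch, yaw] about the fixed x, y, z axes, in that order (R = Rz(yaw) Ry(pitch) Rx(roll)).
In Python, from cell import robot, viewer gives the robot as it stands.
- The arm moves only by the shell command python3 -m creep 'ROWS' [OPENING] [FORCE]. ROWS is JSON, a list that holds one entry, the list of rows, each a list of 6 numbers: the shift along the world's x, y, z in mm, then the turn, a rotation vector about the world's x, y, z in degrees. A call has 1 to 5 rows; each row shifts and turns the pose as measured when the row begins; what a row does not reach is not made up. A row lasts 1/12 s, in which the tool goes at most 41.7 mm and 7.16 degrees, less where a joint would pass 70% of its speed; a pose out of reach is approached as far as the arm can. A call with a gripper value outside its range is refused whole. OPENING is the closure, from -1 (fully open) to 1 (shut), set as the call begins (- or left out, the last holds). The fingers move at their own pace and stop on an object; FORCE is the grip in N (left out, the last holds). Time passes only in rows, so rows that do not move let the fingers close. It gives the time, the measured TCP pose, the force and the opening at its end, in the units of the state.
- robot.observe(): the state, without advancing time (a new reading comes with each control period).
- viewer.read_camera(name): name is "scene" or "top"; returns the picture (420x560x3 uint8, blue, green, red); there is no depth.
- viewer.camera_model(name): a dict with "fx", "fy", "cx", "cy" (pixels), "pose" (4x4, takes a point from camera to world coordinates). Camera axes: x right, y up, looking along -z (the intrinsics and any distortion apply to the point x, -y, -z); pixel columns grow to the right and rows downward; lengths in m; the calibration is good to about 2 mm. A picture is of the moment at which its call begins. camera_model takes no time and is no camera call.
- robot.hand_in(): hands the job in, once; it reports no verdict.
The state is a dict: "time": time; "qpos": joint angles; "qvel": joint speeds; "joint_efforts": joint torques, N m; "tool_pos": TCP position; "tool_rot": TCP orientation; "contact_force": force on the tool from outside, world axes, zero at the start; "torque": the same for the moment, N m; "opening": finger opening in m.
Only numpy, scipy, OpenCV 4.12 (cv2) and the standard library are available. Lean on these libraries where they do the work, as an engineer would, in place of code of your own. Each camera call takes 0.05 s, during which the arm holds its last target. There are 200 camera calls.

TASK

The printer's ink tank has just been refilled, and its rubber stopper is only standing loosely in the tapered filler hole. Press the stopper in along its hole while twisting it, until its collar is down on the filler mouth and its wing grip lies square across the tank, parallel to the cover's hinge; let go, so that it holds by itself, and then shut the tank cover over it. Leave the ink bottle, mug and stapler where they stand.

Things in the scene. Friction and masses are not known exactly. Their poses are not given: they have to be found in the camera images.
- filler (a point): Centre of the ink tank's round filler mouth, a rim 31 mm wide, 4 mm high, on the pale tank deck at the right end of the printer's front; the deck slopes 26 deg down to the front. Axes of the fixed printer: x level to its back, y along its front to its left, z up. The hole tapers 6 deg each side; its axis is square to the deck, out along own (-0.438, 0, 0.899).
- stopper: Black rubber stopper in the filler hole; it turns and slides there, but a lip keeps it from coming out. Origin on its axis, 4 mm below the underside of its round collar (26 mm wide, 3 mm thick). Own z: out along the hole's axis; own y: along its wing grip. At the start 9 to 12 mm short of home, wing 0.95 to 2.19 rad (about +z) from straight across.
- stopper_grip (a point): Centre of the stopper's wing grip: 40 mm long (own y), 8 thick (own x), 20 tall (own z). Its top edge is 10 mm above this point, the collar's top 10 mm below, so fingertips reach at most 8 mm below it. Axes as the stopper. When home it lies 13 mm out from the filler mouth along the axis. Grip firmly, 40 N or more: wedged, it takes up to 0.3 N m to turn.
- stopper_push (a joint): How far the stopper is pressed in, m: 0 = 12 mm above home, 0.012 = home, collar on the filler mouth. The taper grips harder the deeper it goes. Pushed straight it sticks, then goes by jerks at 20 to 30 N; pushed with 10 to 20 N while being twisted (one way, or to and fro) it works its way home, and stays by friction when let go.
- cover (a joint): Tank cover angle, rad: 0 = shut; 1.9 to 2.3 at the start, standing open. A stiff hinge: the cover stays where it is left, about 1.5 N at its edge moves it. It cannot shut on a stopper that stands proud or whose wing points up and down the slope.
- cover_hinge (a point): Middle of the cover's hinge line: along filler's y, on the deck, 45 mm up the slope from the hole's axis. The cover is a dark hood, 64 wide, 62 long, 33 mm deep, walls 2. Own axes turn with it: -x from hinge line to free edge, z out through the flat outer face (33 mm off), y as filler's y, about which it opens. Shut, x lies up the slope, z square to it. Behind it the printer is flat, 140 mm high.
- cover_edge (a point): Middle of the free edge of the cover's flat outer face: 62 mm along own -x and 33 mm along own z from the hinge line. A thumb lip 30 mm wide sticks out 5 mm beyond it. Axes as cover_hinge. The scanner, 172 mm high, begins 58 mm from this point towards filler's +y.
- ink_bottle: Closed refill bottle, 45 mm wide, 138 mm high, right of the printer's front; origin at its underside. To be left alone.
- mug: White mug, 80 mm wide, 92 mm high, on the desk in front of the printer; origin at its underside. To be left alone.
- stapler: Stapler, 135 x 34 x 40 mm, on the desk in front of the ink tank; origin at its underside. To be left alone.

How it is judged:
By the outcome, as a careful person would: the job done as asked, in the order asked, and still so for the second after the job is handed in, with the robot touching nothing.
It also fails if it takes over 69 s, if anything falls off the work surface, if the arm or the gripper's body presses on something with over 40 N, if the wrist force passes 120 N, or if a joint passes its speed limit or range.

## Working session

There is one attempt and no reset: what is moved stays moved. The work goes in short steps, Python scripts to look and compute and a shell command to move; the robot and the scene stay as the last step left them, time stands still between calls to the robot, and variables do not carry over. Pictures are saved under pics/ and viewed, about 8 in all and at most 12, crops included, and the job is handed in when it is done.

```bash
ls; mkdir -p pics; python3 - <<'E'
from cell import robot, viewer
import cv2,numpy as np
a=viewer.read_camera("scene");b=viewer.read_camera("top")
cv2.imwrite("pics/s0.png",a);cv2.imwrite("pics/t0.png",b)
np.set_printoptions(precision=4,suppress=True)
for n in("scene","top"):print(viewer.camera_model(n))
print(robot.observe())
E
```

```text
pics
{'fx': 389.94138079674667, 'fy': 389.94138079674667, 'cx': 276.63288716194904, 'cy': 216.37837750804528, 'pose': array([[ 0.4825, -0.6689,  0.5655,  0.9543],
       [ 0.8758,  0.3789, -0.299 ,  0.0551],
       [-0.0142,  0.6395,  0.7687,  0.5997],
       [ 0.    ,  0.    ,  0.    ,  1.    ]])}
{'fx': 489.4782826454601, 'fy': 489.4782826454601, 'cx': 286.7580755380314, 'cy': 210.88272430230893, 'pose': array([[ 0.0266,  0.9984, -0.0493,  0.5383],
       [-0.9994,  0.0255, -0.0222,  0.2319],
       [-0.0209,  0.0499,  0.9985,  0.9014],
       [ 0.    ,  0.    ,  0.    ,  1.    ]])}
{'time': 0.1, 'qpos': array([ 1.106 ,  0.3426,  1.5249, -0.    ,  1.2754, -0.146 ]), 'qvel': array([-0.0003, -0.0027, -0.001 , -0.0026, -0.0026,  0.0007]), 'joint_efforts': array([  0.0019, -43.2005, -24.4695,   0.0721,   0.0525,  -0.    ]), 'tool_pos': array([0.1645, 0.4984, 0.4041]), 'tool_rot': array([-3.1403, -0.0002,  2.8228]), 'contact_force': array([0.21  , 0.2507, 0.8178]), 'torque': array([ 0.0412, -0.0208,  0.0264]), 'opening': 0.09145261029663025}
```

View pics/s0.png

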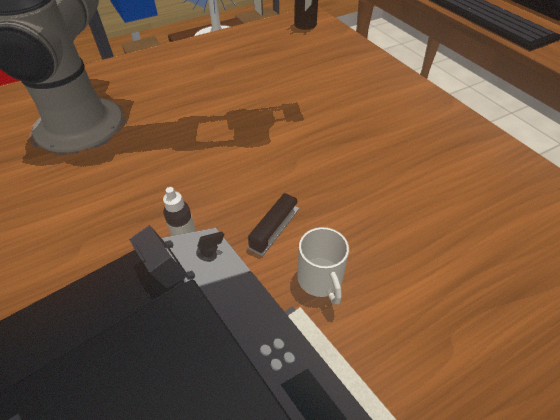

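View pics/t0.png

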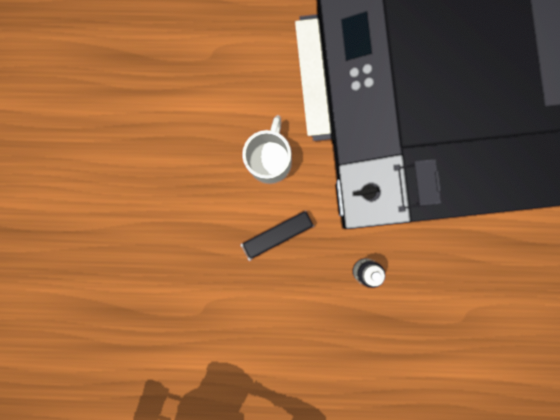

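```bash
python3 - <<'E'
import cv2,numpy as np
a=cv2.imread("pics/s0.png");b=cv2.imread("pics/t0.png")
A=cv2.resize(a[180:290,120:270],None,fx=4,fy=4,interpolation=cv2.INTER_CUBIC)
B=cv2.resize(b[145:235,325:445],None,fx=5,fy=5,interpolation=cv2.INTER_CUBIC)
A=np.clip(A.astype(float)*1.6,0,255).astype('uint8')
B=np.clip(B.astype(float)*1.6,0,255).astype('uint8')
cv2.imwrite("pics/s0c.png",A);cv2.imwrite("pics/t0c.png",B)
E
```

```text
(no output)
```

View pics/s0c.png

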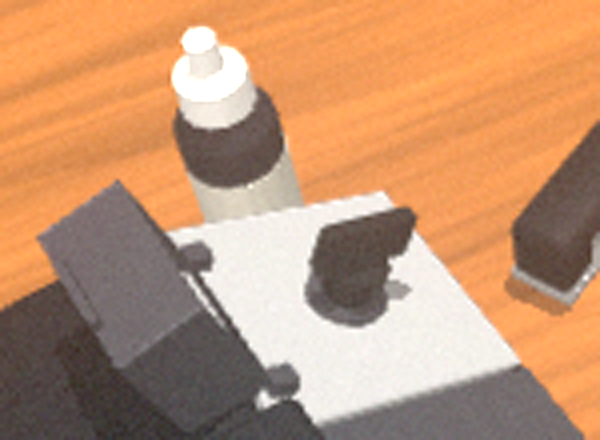

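View pics/t0c.png

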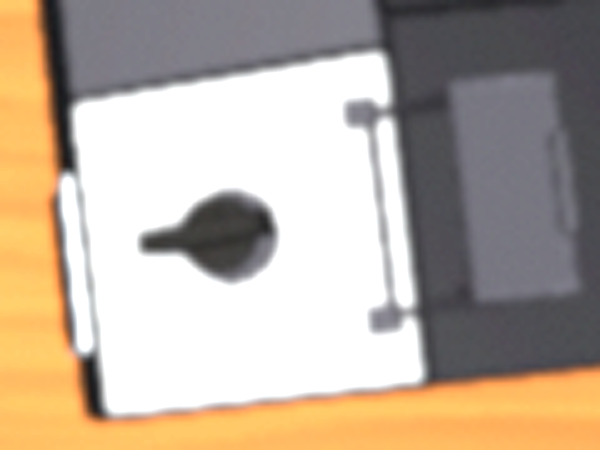

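```bash
cat > h.py <<'E'
import numpy as np, cv2
from cell import robot, viewer
from scipy.spatial.transform import Rotation as R
from scipy.optimize import least_squares
np.set_printoptions(precision=4,suppress=True)
M={n:viewer.camera_model(n) for n in("scene","top")}
def proj(n,p):
    m=M[n];T=m['pose'];c=T[:3,:3].T@(np.array(p)-T[:3,3])
    return np.array([m['cx']+m['fx']*c[0]/-c[2],m['cy']-m['fy']*c[1]/-c[2]])
def tri(s,t):
    r=least_squares(lambda p:np.r_[proj("scene",p)-s,proj("top",p)-t],[.5,.1,.1])
    return r.x,np.sqrt((r.fun**2).mean())
E
python3 - <<'E'
from h import *
P={}
for k,s,t in [("rr",(164.5,237),(410,221)),("fr",(216.75,228),(346,228)),("fl",(250,271),(340,165)),
 ("kr",(168.75,244.25),(402.2,208.6)),("kl",(190.5,275),(397,167.6)),("rim",(207,253),(371.2,192.2)),
 ("wf",(223.2,233.75),(354,193.6))]:
    P[k],e=tri(s,t);print(k,P[k],e)
d=P['kl']-P['kr'];print('y dir',d,np.arctan2(d[1],d[0]))
d=P['fl']-P['fr'];print('y dir',d,np.arctan2(d[1],d[0]))
d=P['rr']-P['fr'];print('x dir',d,np.arctan2(d[0],-d[1]),np.arctan2(d[2],np.hypot(d[0],d[1])))
E
```

```text
rr [0.567  0.0649 0.1407] 3.2418814069024
fr [0.553  0.1529 0.0918] 0.6301496581507502
fl [0.6566 0.1644 0.0945] 0.24656075509613454
kr [0.5843 0.071  0.1398] 0.5042240325933306
kl [0.6483 0.0801 0.1391] 0.5967662911374559
rim [0.6108 0.1164 0.1184] 0.585325652575936
wf [0.6062 0.147  0.1407] 0.9257987345567467
y dir [ 0.064   0.0091 -0.0007] 0.14122669395622203
y dir [0.1036 0.0115 0.0027] 0.11045725571093888
x dir [ 0.0139 -0.088   0.0489] 0.15697274118290858 0.5016024849082833
```

```bash
cat >> h.py <<'E'
psi=.13
F=np.array([.611,.1165,.120])
xp=np.array([np.sin(psi),-np.cos(psi),0]);yp=np.array([np.cos(psi),np.sin(psi),0]);zz=np.array([0,0,1.])
c,s=.899,.438
u=c*xp+s*zz; n=-s*xp+c*zz
def tool(th):   # tool R: z=-n, y(jaw)= stopper own x, th wing angle from yp about n
    wy=np.cos(th)*yp-np.sin(th)*u; wx=np.cross(wy,n)
    return wx
def goal(out,th,du=0,dy=0):
    "grasp point at out (m) from filler mouth along n; print shift mm, turn deg, split"
    o=robot.observe();R0=R.from_euler('xyz',o['tool_rot'])
    best=None
    for sg in(1,-1):
        y=sg*tool(th);z=-n;x=np.cross(y,z);Rt=R.from_matrix(np.c_[x,y,z])
        rv=(Rt*R0.inv()).as_rotvec(degrees=True)
        if best is None or np.linalg.norm(rv)<np.linalg.norm(best):best=rv
    p=F+n*(out+.159)+u*du+yp*dy
    print('shift',(p-o['tool_pos'])*1000,'turn',best,'F',o['contact_force'],'q',o['qpos'],'open',o['opening'],'t',o['time'])
def rel():
    o=robot.observe();Rm=R.from_euler('xyz',o['tool_rot']).as_matrix()
    g=o['tool_pos']+Rm[:,2]*.159-F
    f=o['contact_force'];jaw=Rm[:,1]
    wy=np.cross(n,jaw); th=np.arctan2(-wy@u,wy@yp)
    print('grasp u,y,n mm',np.array([g@u,g@yp,g@n])*1e3,'wing th',th,'F u,y,n',np.array([f@u,f@yp,f@n]),'Mn',o['torque']@n,'open',o['opening'],'t',o['time'],'q6',o['qpos'][5],'axis err deg',np.degrees(np.arccos(min(1,-Rm[:,2]@n))))
E
python3 -c "
from h import *
goal(.0755,1.6)"
```

```text
shift [ 433.2053 -280.0969  -73.3152] turn [-21.242  -17.153  -61.4737] F [0.21   0.2507 0.8178] q [ 1.106   0.3426  1.5249 -0.      1.2754 -0.146 ] open 0.09145261029663025 t 0.1
```

```bash
for i in 1 2 3; do :; done
python3 -m creep '[[[29,-19,-2,-1.4,-1.1,-4.1],[29,-19,-2,-1.4,-1.1,-4.1],[29,-19,-2,-1.4,-1.1,-4.1],[29,-19,-2,-1.4,-1.1,-4.1],[29,-19,-2,-1.4,-1.1,-4.1]]]' 0.1 20
python3 -m creep '[[[29,-19,-4,-1.4,-1.1,-4.1],[29,-19,-4,-1.4,-1.1,-4.1],[29,-19,-4,-1.4,-1.1,-4.1],[29,-19,-4,-1.4,-1.1,-4.1],[29,-19,-4,-1.4,-1.1,-4.1]]]'
python3 -c "
from h import *
goal(.0755,1.6)"
```

```text
time: 0.52
tool_pos: [0.3088, 0.4022, 0.3925]
tool_rot: [-3.075, 0.144, 2.466]
contact_force: [0.7, 0.4, 0.3]
opening: 0.0628
time: 0.93
tool_pos: [0.4596, 0.3012, 0.3708]
tool_rot: [-3.065, 0.306, 2.092]
contact_force: [0.2, 0.5, 0.1]
opening: 0.0414
shift [138.0953 -82.8122 -39.9804] turn [ -6.8832  -5.9921 -19.1987] F [0.2039 0.4824 0.0967] q [ 0.5175  0.4475  1.4775 -0.3161  1.3087  0.1046] open 0.04144157218597569 t 0.9333
```

```bash

python3 -m creep '[[[30,-18,-8,-1.5,-1.3,-4.1],[30,-18,-8,-1.5,-1.3,-4.1],[30,-18,-8,-1.5,-1.3,-4.1],[30,-18,-8,-1.5,-1.3,-4.1],[18,-11,-8,-1,-0.8,-3]]]'
python3 -m creep '[[[0,0,0,0,0,0]]]'
python3 - <<'E'
from h import *
goal(.0755,1.6);rel()
a=viewer.read_camera("scene");b=viewer.read_camera("top")
A=cv2.resize(a[170:290,130:280],(600,480),interpolation=cv2.INTER_CUBIC)
B=cv2.resize(b[130:240,310:430],(600,550),interpolation=cv2.INTER_CUBIC)
cv2.imwrite("pics/s1.png",np.clip(A*1.6,0,255).astype('uint8'))
E
```

```text
time: 1.35
tool_pos: [0.6051, 0.2108, 0.3278]
tool_rot: [-3.131, 0.463, 1.708]
contact_force: [-0.4, 1.5, 0.5]
opening: 0.0409
time: 1.43
tool_pos: [0.6076, 0.2079, 0.3247]
tool_rot: [-3.128, 0.465, 1.703]
contact_force: [-0.7, 0.1, 0.2]
opening: 0.0414
shift [-9.9611 10.4217  6.1179] turn [0.6827 0.1355 1.7261] F [-0.6713  0.0639  0.239 ] q [ 0.3066  0.6661  1.2465 -0.4666  1.3556  0.3084] open 0.04136507468226124 t 1.4333
grasp u,y,n mm [ 9.6711  6.5165 64.9393] wing th 1.5724901514642462 F u,y,n [-0.0305 -0.6574  0.2808] Mn -0.03688145259011898 open 0.04136507468226124 t 1.4333 q6 0.30843339881369575 axis err deg 0.9194936357096871
```

View pics/s1.png

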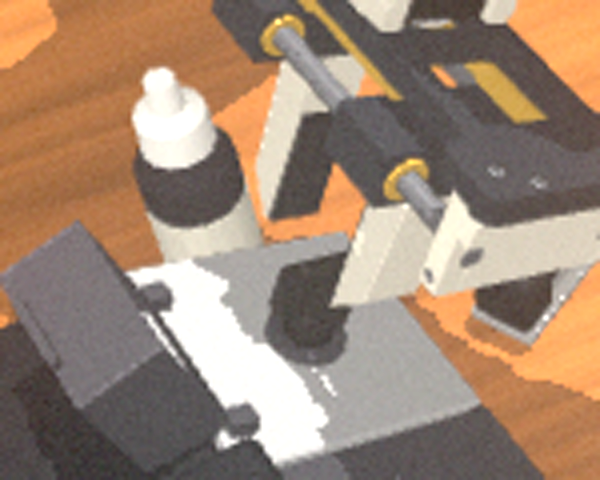

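```bash

python3 -m creep '[[[-10,10.4,6,0.7,0.1,1.7],[0,0,0,0,0,0],[0.7,-5.5,-11.4,0,0,0],[0.7,-5.5,-11.4,0,0,0]]]'
python3 -m creep '[[[0,0,0,0,0,0],[0,0,0,0,0,0]]]'
python3 -c "
from h import *
goal(.0365,1.6);rel()"
```

```text
time: 1.87
tool_pos: [0.5922, 0.2154, 0.3147]
tool_rot: [-3.134, 0.445, 1.748]
contact_force: [0.6, -0.7, 0.4]
opening: 0.0413
time: 2.03
tool_pos: [0.5897, 0.2175, 0.3153]
tool_rot: [-3.132, 0.445, 1.753]
contact_force: [0.2, 0.0, 0.9]
opening: 0.0415
shift [ 10.2352 -16.046  -19.5057] turn [-0.5309  0.1727 -1.28  ] F [0.2149 0.0213 0.8543] q [ 0.3263  0.6441  1.3126 -0.4569  1.2929  0.2972] open 0.041489096173803 t 2.0333
grasp u,y,n mm [-8.3713 -5.9271 61.6116] wing th 1.6181897070561404 F u,y,n [0.3802 0.2159 0.7651] Mn 0.06552657098681187 open 0.041489096173803 t 2.0333 q6 0.29721436647901434 axis err deg 0.8421065876777493
```

```bash

python3 -m creep '[[[8,-5,-3,-0.4,0.1,-1],[0,0,0,0,0,0]]]'
python3 -c "
from h import *
goal(.0365,1.6);rel()"
```

```text
time: 2.2
tool_pos: [0.597, 0.2141, 0.3145]
tool_rot: [-3.132, 0.451, 1.738]
contact_force: [-0.3, -0.4, -1.3]
opening: 0.041
shift [  2.8671 -12.6919 -18.7091] turn [-0.1561  0.1983 -0.3955] F [-0.3357 -0.4128 -1.3152] q [ 0.3187  0.6566  1.2923 -0.4611  1.3057  0.3018] open 0.04104939902741235 t 2.2
grasp u,y,n mm [-3.8139 -0.1767 59.0033] wing th 1.6045397246648 F u,y,n [-0.2472 -0.3863 -1.3426] Mn 0.06947484797837057 open 0.04104939902741235 t 2.2 q6 0.30181470758943996 axis err deg 0.06720766351858493
```

```bash

python3 -m creep '[[[0.8,-5.2,-6,0,0,0],[0.5,-4,-5,0,0,0],[0.5,-2,-4,0,0,0],[0,0,0,0,0,0],[0,0,0,0,0,0]]]'
python3 -c "
from h import *
goal(.0365,1.6);rel()"
```

```text
time: 2.62
tool_pos: [0.5995, 0.2019, 0.2989]
tool_rot: [-3.134, 0.451, 1.737]
contact_force: [-0.8, 0.1, -0.4]
opening: 0.0415
shift [ 0.4307 -0.4642 -3.1751] turn [-0.1953  0.2904 -0.3865] F [-0.7528  0.1345 -0.4261] q [ 0.2994  0.6666  1.3196 -0.4689  1.2628  0.3036] open 0.041462620261408775 t 2.6167
grasp u,y,n mm [ 0.4914  0.8835 39.5912] wing th 1.603659124357546 F u,y,n [-0.3942 -0.729  -0.2819] Mn 0.011063117097248647 open 0.041462620261408775 t 2.6167 q6 0.3035606297677286 axis err deg 0.28269467639492246
```

```bash

python3 -m creep '[[[0.3,-0.8,-3,0,0,0],[0,0,0,0,0,0]]]'
python3 -c "
from h import *
rel()"
python3 -m creep '[[[0,0,0,0,0,0],[0,0,0,0,0,0],[0,0,0,0,0,0],[0,0,0,0,0,0],[0,0,0,0,0,0]]]' 1 8
python3 -m creep '[[[0,0,0,0,0,0],[0,0,0,0,0,0]]]'
python3 - <<'E'
from h import *
rel()
a=viewer.read_camera("scene")
A=cv2.resize(a[170:290,130:280],(600,480),interpolation=cv2.INTER_CUBIC)
cv2.imwrite("pics/s2.png",np.clip(A*1.6,0,255).astype('uint8'))
E
```

```text
time: 2.78
tool_pos: [0.5998, 0.2008, 0.2954]
tool_rot: [-3.133, 0.451, 1.737]
contact_force: [-1.1, 0.3, 0.3]
opening: 0.0417
grasp u,y,n mm [-0.0338  0.9952 35.9254] wing th 1.603503989263897 F u,y,n [-0.3179 -1.0576  0.4374] Mn 0.023862873057774483 open 0.04167865908801192 t 2.7833 q6 0.3055843697212319 axis err deg 0.21849683782050477
time: 3.2
tool_pos: [0.5998, 0.201, 0.2956]
tool_rot: [-3.133, 0.451, 1.737]
contact_force: [-8.5, 1.1, 0.1]
opening: 0.0124
time: 3.37
tool_pos: [0.5983, 0.2008, 0.2951]
tool_rot: [-3.127, 0.451, 1.738]
contact_force: [4.0, 1.2, -0.8]
opening: 0.0077
grasp u,y,n mm [-0.209  -1.4339 35.7763] wing th 1.6046144132469427 F u,y,n [-0.9872  4.0976 -0.3948] Mn 0.014515720777568958 open 0.007689133459921862 t 3.3667 q6 0.30548608584305204 axis err deg 0.0
```

View pics/s2.png

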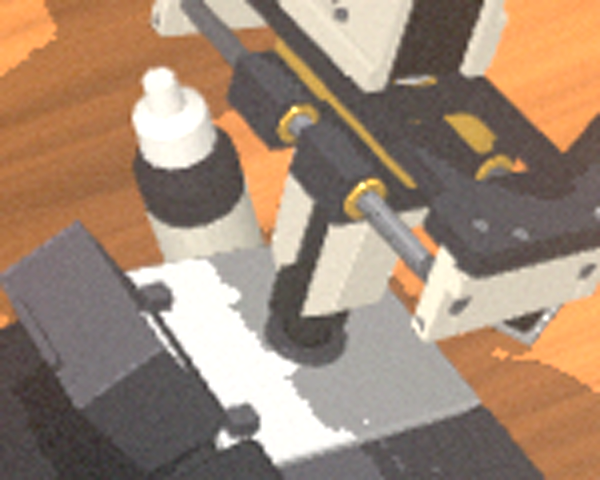

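```bash

python3 -m creep '[[[0,0,0,0,0,0],[0.1,-0.7,-1.4,0.3,-2.2,-4.5],[0.1,-0.7,-1.4,0.3,-2.2,-4.5],[0.1,-0.7,-1.4,0.3,-2.2,-4.5]]]' 1 55
python3 -c "
from h import *
rel()"

```

```text
time: 3.75
tool_pos: [0.5981, 0.1993, 0.2923]
tool_rot: [3.025, 0.437, 1.438]
contact_force: [-4.7, 1.1, 3.2]
opening: 0.0077
grasp u,y,n mm [-0.2416 -1.5449 32.6165] wing th 1.3334844306167124 F u,y,n [-0.1146 -4.4763  3.6547] Mn 0.01887904026868781 open 0.007667191365794416 t 3.75 q6 0.5783266114475785 axis err deg 0.0
```

```bash

python3 -m creep '[[[0.1,-0.7,-1.5,0.3,-2.2,-4.5],[0.1,-0.7,-1.5,0.3,-2.2,-4.5],[0.1,-0.7,-1.5,0.3,-2.2,-4.5]]]'
python3 -c "
from h import *
rel()"
python3 -m creep '[[[0.1,-0.7,-1.5,0.3,-2.2,-4.5],[0.1,-0.7,-1.5,0.3,-2.2,-4.5],[0.1,-0.7,-1.5,0.3,-2.2,-4.5]]]'
python3 -c "
from h import *
rel()"

```

```text
time: 4.0
tool_pos: [0.5977, 0.198, 0.2896]
tool_rot: [2.904, 0.387, 1.141]
contact_force: [-3.0, 2.2, 7.0]
opening: 0.0076
grasp u,y,n mm [-0.3419 -1.7765 29.6227] wing th 1.0567243825136732 F u,y,n [ 0.7428 -2.7323  7.3802] Mn 0.09970056102391783 open 0.007550683943941354 t 4.0 q6 0.857383749038546 axis err deg 0.0
time: 4.25
tool_pos: [0.597, 0.1975, 0.2886]
tool_rot: [2.805, 0.305, 0.859]
contact_force: [-2.0, 3.2, 5.9]
opening: 0.0074
grasp u,y,n mm [-0.4349 -2.0157 28.5367] wing th 0.7792535043534735 F u,y,n [-0.4731 -1.5955  6.7909] Mn 0.10425263053671589 open 0.007403770831618729 t 4.25 q6 1.136891097159258 axis err deg 0.33478127178956907
```

```bash

python3 -m creep '[[[0.2,-1.5,-3.2,0.3,-2.2,-4.5],[0.2,-1.5,-3.2,0.3,-2.2,-4.5],[0.2,-1.5,-3.2,0.3,-2.2,-4.5]]]'
python3 -c "
from h import *
rel()"
python3 -m creep '[[[0.2,-1.5,-3.2,0.3,-2.2,-4.5],[0.2,-1.5,-3.2,0.3,-2.2,-4.5],[0.2,-1.5,-3.2,0.3,-2.2,-4.5]]]'
python3 -c "
from h import *
rel()"

```

```text
time: 4.5
tool_pos: [0.5962, 0.1958, 0.2849]
tool_rot: [2.735, 0.199, 0.593]
contact_force: [-17.4, 18.3, 38.2]
opening: 0.0073
grasp u,y,n mm [-0.6719 -2.112  24.5075] wing th 0.500845281270127 F u,y,n [ -1.6425 -14.8333  43.2626] Mn 0.015677700118067427 open 0.007309611998220842 t 4.5 q6 1.4196362730296628 axis err deg 0.7266522754722257
time: 4.75
tool_pos: [0.5946, 0.1958, 0.2848]
tool_rot: [2.696, 0.076, 0.339]
contact_force: [-7.8, 8.4, 18.5]
opening: 0.0074
grasp u,y,n mm [-0.8285 -2.3995 24.6144] wing th 0.22115343744211152 F u,y,n [-0.27   -6.6228 20.7288] Mn 0.1719854256978825 open 0.007361715758149258 t 4.75 q6 1.7035202386969124 axis err deg 1.225557164383438
```

```bash

python3 -m creep '[[[0.2,-1,-2,0.3,-1.9,-4],[0.2,-1,-2,0.3,-1.9,-4],[0.2,-1,-2,0.3,-1.9,-4]]]'
python3 -c "
from h import *
rel();goal(.0245,0)"

```

```text
time: 5.0
tool_pos: [0.5938, 0.1959, 0.2848]
tool_rot: [2.691, -0.035, 0.119]
contact_force: [-1.9, 6.9, 9.5]
opening: 0.0074
grasp u,y,n mm [-1.0189 -2.4373 24.6628] wing th -0.025450477338808307 F u,y,n [-2.2656 -0.9398 11.621 ] Mn 0.13193338401674712 open 0.007393517267626753 t 5.0 q6 1.952647620466704 axis err deg 1.4974080911921992
shift [6.7345 0.2525 0.1918] turn [-0.4157  1.9853  0.6392] F [-1.8557  6.9445  9.4545] q [ 0.2938  0.6645  1.3676 -0.4843  1.2019  1.9526] open 0.007393517267626753 t 5.0
```

```bash

python3 -m creep '[[[0,-0.4,-0.8,-0.1,0.6,1.3],[0,0,0,0,0,0]]]'
python3 -c "
from h import *
rel()"
python3 -m creep '[[[0,0,0,0,0,0],[0,0,0,0,0,0],[0,0,0,0,0,0]]]' 0.3 20
python3 -m creep '[[[-0.8,6,13,0,0,0],[-0.8,6,13,0,0,0],[-0.8,8,20,0,0,0],[-1.6,12,25,0,0,0],[-1.6,12,25,0,0,0]]]'
python3 -m creep '[[[-0.8,15,20,0,0,0],[0,30,20,0,0,0],[0,30,10,0,0,0],[0,30,0,0,0,0]]]'
python3 - <<'E'
from h import *
rel()
a=viewer.read_camera("scene");b=viewer.read_camera("top")
A=cv2.resize(a[180:280,125:250],(500,400),interpolation=cv2.INTER_CUBIC)
B=cv2.resize(b[145:235,330:420],(400,400),interpolation=cv2.INTER_CUBIC)
cv2.imwrite("pics/c3.png",np.clip(np.hstack([A[:,:400],B])*1.6,0,255).astype('uint8'))
E
```

```text
time: 5.17
tool_pos: [0.5935, 0.1962, 0.2855]
tool_rot: [2.691, -0.028, 0.139]
contact_force: [1.3, -2.3, -4.0]
opening: 0.0074
grasp u,y,n mm [-1.0779 -2.4792 25.484 ] wing th -0.004335790984195401 F u,y,n [ 0.4859  0.9484 -4.6837] Mn 0.16216520316141125 open 0.007367410211893705 t 5.1667 q6 1.931564659331737 axis err deg 1.6071841803841436
time: 5.42
tool_pos: [0.5938, 0.1962, 0.2856]
tool_rot: [2.691, -0.029, 0.139]
contact_force: [0.6, 0.1, 0.3]
opening: 0.0231
time: 5.83
tool_pos: [0.5877, 0.2383, 0.3766]
tool_rot: [2.689, -0.013, 0.135]
contact_force: [0.9, 0.0, -0.4]
opening: 0.0322
time: 6.17
tool_pos: [0.5873, 0.3428, 0.4361]
tool_rot: [2.691, -0.022, 0.128]
contact_force: [0.7, -0.5, 1.0]
opening: 0.032
grasp u,y,n mm [-66.4358   8.9596 224.8342] wing th -0.011304421954214562 F u,y,n [0.954  0.6669 0.6966] Mn 0.07942137544042914 open 0.03195892052319637 t 6.1667 q6 1.9246706030801461 axis err deg 1.0492934308937543
```

View pics/c3.png

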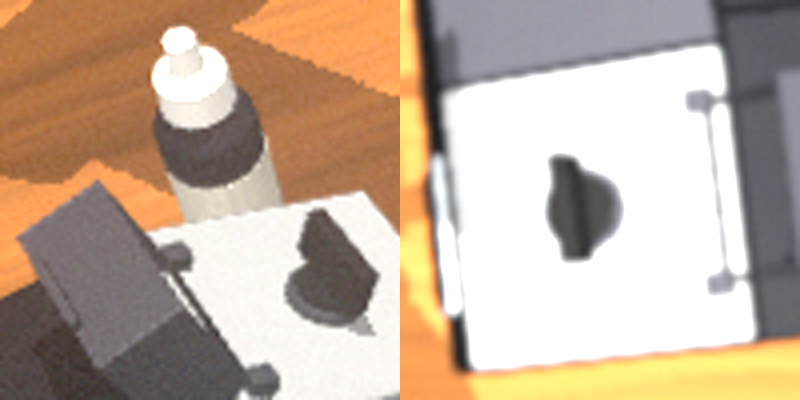

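```bash
cat >> h.py <<'E'
H=np.array([.6155,.0765,.1375])
def ctip(phi,r,h=.010,clear=0.,dy=0):
    mx=-np.cos(phi)*u+np.sin(phi)*n; z=np.cos(phi)*n+np.sin(phi)*u
    C=H+r*mx+(.033+clear)*z
    return C+h*xp+yp*dy
def gtip(phi,r,**k):
    o=robot.observe();R0=R.from_euler('xyz',o['tool_rot']);Rm=R0.as_matrix()
    tip=o['tool_pos']+Rm[:,2]*.178
    best=None
    for sg in(1,-1):
        y=sg*yp;z=-zz;x=np.cross(y,z);Rt=R.from_matrix(np.c_[x,y,z])
        rv=(Rt*R0.inv()).as_rotvec(degrees=True)
        if best is None or np.linalg.norm(rv)<np.linalg.norm(best):best=rv
    p=ctip(phi,r,**k)
    print('phi',phi,'TCP shift',(p+.178*zz-o['tool_pos'])*1000,'tip tgt',p)
    return 'turn',best,'tip',tip,'F',o['contact_force'],'q',o['qpos'],'open',o['opening'],'t',o['time']
E
python3 - <<'E'
from h import *
Q={}
for k,s,t in [("rimR",(149.5,225.5),(420,205)),("rimL",(171.25,257.5),(415,161)),("outR",(129.5,239.5),(440.6,203)),("outL",(151.25,272),(436,159.6))]:
    Q[k],e=tri(s,t);print(k,Q[k],e)
for a in("rim","out"):
    m=(Q[a+"R"]+Q[a+"L"])/2-H
    p=(np.arctan2(m@n,-(m@u)));r=np.hypot(m@u,m@n)
    off=0 if a=="rim" else np.arctan2(33,62)
    print(a,"phi",p-off,"r",r,m@yp)
print(gtip(2.1,.04,clear=.03))
E
```

```text
rimR [0.5867 0.057  0.1951] 0.3292718121755813
rimL [0.6502 0.0654 0.1955] 0.441454598325016
outR [0.5909 0.0265 0.189 ] 0.6374817945976229
outL [0.6542 0.0358 0.1905] 1.3151983578688013
rim phi 2.28756914290188 r 0.05985474088528862 0.0009678661045199068
out phi 2.256207411883484 r 0.06953574766503698 0.0011343021053850876
phi 2.1 TCP shift [  38.8203 -344.8606  -82.3599] tip tgt [0.6253 0.0013 0.1726]
('turn', array([ 23.4453, -16.4398, -88.3022]), 'tip', array([0.5999, 0.2698, 0.2727]), 'F', array([-0.9116, -0.4369,  0.2466]), 'q', array([ 0.5057,  0.6897,  0.9017, -0.4279,  1.6945,  1.9246]), 'open', 0.0318534512326138, 't', 6.2667)
```

```bash
python3 - <<'E'
from h import *
o=robot.observe();R0=R.from_euler('xyz',o['tool_rot'])
for sg in(1,-1):
    y=sg*yp;z=-zz;x=np.cross(y,z);print((R.from_matrix(np.c_[x,y,z])*R0.inv()).as_rotvec(degrees=True))
E
```

```text
[16.4424 23.449  88.3693]
[ 23.4453 -16.4398 -88.3022]
```

```bash

python3 -m creep '[[[1,-6,2,1.2,1.7,6.5],[3,-15,2,1.2,1.7,6.5],[3,-24,0,1.2,1.7,6.5],[3,-27,0,1.2,1.7,6.5],[3,-27,0,1.2,1.7,6.5]]]' 1 10
python3 -m creep '[[[3,-27,0,1.2,1.7,6.5],[3,-27,0,1.2,1.7,6.5],[3,-27,0,1.2,1.7,6.5],[3,-27,0,1.2,1.7,6.5],[3,-27,0,1.2,1.7,6.5]]]'
python3 - <<'E'
from h import *
print(gtip(2.27,.04,clear=.03))
E
```

```text
time: 6.68
tool_pos: [0.5984, 0.2507, 0.4313]
tool_rot: [2.849, 0.077, 0.734]
contact_force: [-0.0, -1.0, 0.7]
opening: 0.0035
time: 7.1
tool_pos: [0.6123, 0.1069, 0.4289]
tool_rot: [3.035, 0.063, 1.343]
contact_force: [0.4, -0.8, -0.4]
opening: 0.0006
phi 2.27 TCP shift [  13.695  -110.5359  -89.9794] tip tgt [ 0.626  -0.0037  0.161 ]
('turn', array([ 3.9391,  5.9458, 20.3005]), 'tip', array([0.6282, 0.0917, 0.2523]), 'F', array([ 0.4311, -0.8352, -0.4269]), 'q', array([ 0.0703,  0.4894,  1.2287, -0.094 ,  1.3409,  0.3127]), 'open', 0.000601911347614453, 't', 7.1)
```

```bash

python3 -m creep '[[[3,-27,0,1.2,1.8,6],[3,-27,0,1.2,1.8,6],[3,-27,0,0.9,1.4,5],[3,-24,0,0,0,0],[0,-8,0,0,0,0]]]'
python3 -m creep '[[[0,0,0,0,0,0],[0,0,0,0,0,0]]]'
python3 - <<'E'
from h import *
print(gtip(2.27,.04,clear=.03))
E
```

```text
time: 7.52
tool_pos: [0.6232, -0.0192, 0.4266]
tool_rot: [3.134, 0.009, 1.658]
contact_force: [0.4, -0.2, -0.6]
opening: 0.0002
time: 7.68
tool_pos: [0.6229, -0.022, 0.4256]
tool_rot: [3.135, 0.009, 1.652]
contact_force: [0.2, -0.4, -0.4]
opening: 0.0007
phi 2.27 TCP shift [  3.0939  18.3412 -86.6505] tip tgt [ 0.626  -0.0037  0.161 ]
('turn', array([0.4906, 0.4148, 2.7855]), 'tip', array([ 0.6241, -0.0236,  0.2476]), 'F', array([ 0.2174, -0.406 , -0.3586]), 'q', array([-0.1565,  0.512 ,  1.1974, -0.0076,  1.4239, -0.2368]), 'open', 0.0006692111743462698, 't', 7.6833)
```

```bash

python3 -m creep '[[[1,0,-20,0.4,0.4,2.5],[1,0,-20,0,0,0],[0,0,-20,0,0,0],[0,0,-13,0,0,0],[0,0,0,0,0,0]]]'
python3 -m creep '[[[0,0,0,0,0,0]]]'
python3 - <<'E'
from h import *
for f in (2.2,1.9,1.6,1.3,1.,.7,.4,.2,0):x=gtip(f,.045)
print(x)
E
```

```text
time: 8.1
tool_pos: [0.6237, -0.0149, 0.3514]
tool_rot: [3.138, 0.001, 1.702]
contact_force: [-0.5, -0.1, -0.6]
opening: 0.0002
time: 8.18
tool_pos: [0.6236, -0.0133, 0.3513]
tool_rot: [3.138, 0.001, 1.703]
contact_force: [-0.1, -0.1, 0.2]
opening: 0.0001
phi 2.2 TCP shift [-1.5475 39.8891  2.7815] tip tgt [0.622  0.0266 0.176 ]
phi 1.9 TCP shift [-3.2574 52.9682 12.9888] tip tgt [0.6203 0.0396 0.1862]
phi 1.6 TCP shift [-5.282  68.4541 18.8423] tip tgt [0.6183 0.0551 0.1921]
phi 1.3 TCP shift [-7.4404 84.9637 19.8189] tip tgt [0.6161 0.0716 0.1931]
phi 1.0 TCP shift [ -9.5398 101.022   15.8316] tip tgt [0.614  0.0877 0.1891]
phi 0.7 TCP shift [-11.3927 115.1947   7.2363] tip tgt [0.6122 0.1019 0.1805]
phi 0.4 TCP shift [-12.8336 126.2158  -5.199 ] tip tgt [0.6107 0.1129 0.1681]
phi 0.2 TCP shift [-13.4998 131.3116 -15.0853] tip tgt [0.6101 0.118  0.1582]
phi 0 TCP shift [-13.8982 134.3584 -25.7956] tip tgt [0.6097 0.121  0.1475]
('turn', array([ 0.0075,  0.1817, -0.1235]), 'tip', array([ 0.6241, -0.0134,  0.1733]), 'F', array([-0.1253, -0.1481,  0.239 ]), 'q', array([-0.1442,  0.5646,  1.3137,  0.0003,  1.2602, -0.2765]), 'open', 7.323608376952578e-05, 't', 8.1833)
```

```bash

python3 -m creep '[[[-0.5,9,0,0,0,0],[-0.5,9,1,0,0,0],[-0.5,9,2,0,0,0],[-0.5,9,3,0,0,0],[-0.5,8,4,0,0,0]]]'
python3 -m creep '[[[-0.6,7,4,0,0,0],[-0.6,7,3,0,0,0],[-0.6,7,2,0,0,0],[-0.6,7,1,0,0,0]]]'
python3 - <<'E'
from h import *
for f in (1.3,1.,.7,.4,.2,0):x=gtip(f,.045)
print(x)
b=viewer.read_camera("scene")
cv2.imwrite("pics/c4.png",np.clip(cv2.resize(b[130:290,80:290],(788,600),interpolation=cv2.INTER_CUBIC)*1.5,0,255).astype('uint8'))
E
```

```text
time: 8.6
tool_pos: [0.6209, 0.0359, 0.3655]
tool_rot: [3.134, 0.003, 1.704]
contact_force: [-0.7, -2.2, -0.4]
opening: 0.0005
time: 8.93
tool_pos: [0.6182, 0.068, 0.3792]
tool_rot: [3.13, 0.004, 1.705]
contact_force: [0.2, -1.6, -0.8]
opening: 0.0007
phi 1.3 TCP shift [-2.0839  3.6417 -8.1286] tip tgt [0.6161 0.0716 0.1931]
phi 1.0 TCP shift [ -4.1833  19.7    -12.116 ] tip tgt [0.614  0.0877 0.1891]
phi 0.7 TCP shift [ -6.0362  33.8727 -20.7112] tip tgt [0.6122 0.1019 0.1805]
phi 0.4 TCP shift [ -7.4771  44.8938 -33.1465] tip tgt [0.6107 0.1129 0.1681]
phi 0.2 TCP shift [ -8.1433  49.9897 -43.0328] tip tgt [0.6101 0.118  0.1582]
phi 0 TCP shift [ -8.5416  53.0364 -53.7431] tip tgt [0.6097 0.121  0.1475]
('turn', array([ 0.1212,  0.6684, -0.2414]), 'tip', array([0.6203, 0.0676, 0.2012]), 'F', array([ 0.1732, -1.6013, -0.8116]), 'q', array([-0.0132,  0.5374,  1.2819, -0.002 ,  1.3105, -0.1469]), 'open', 0.00067641377267009, 't', 8.9333)
```

View pics/c4.png

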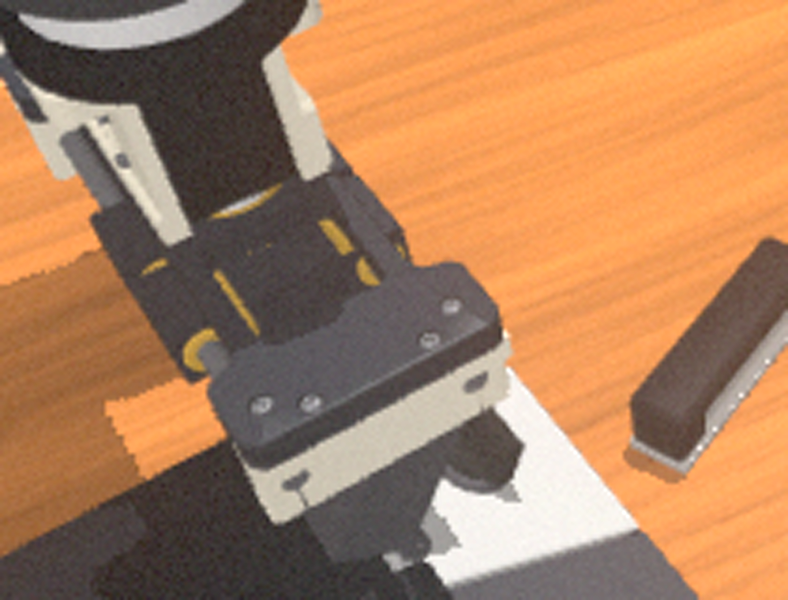

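```bash

python3 -m creep '[[[-1,7,-3,0,0,0],[-1,7,-4,0,0,0],[-1,6,-4,0,0,0],[-1,7,-4,0,0,0],[-1,6,-4,0,0,0]]]'
python3 - <<'E'
from h import *
for f in (.4,.2,0):x=gtip(f,.045)
print(x)
E
python3 -m creep '[[[0,4,-4,0,0,0],[0,4,-5,0,0,0],[0,3,-5,0,0,0]]]'
python3 - <<'E'
from h import *
for f in (.4,.2,0):x=gtip(f,.045)
print(x)
E
```

```text
time: 9.4
tool_pos: [0.613, 0.1052, 0.3606]
tool_rot: [3.125, 0.002, 1.705]
contact_force: [1.2, 0.7, 1.4]
opening: 0.0002
phi 0.4 TCP shift [ -2.2794   7.7065 -14.4965] tip tgt [0.6107 0.1129 0.1681]
phi 0.2 TCP shift [ -2.9456  12.8023 -24.3828] tip tgt [0.6101 0.118  0.1582]
phi 0 TCP shift [ -3.3439  15.8491 -35.0931] tip tgt [0.6097 0.121  0.1475]
('turn', array([ 0.0022,  0.9375, -0.2299]), 'tip', array([0.6159, 0.1052, 0.1826]), 'F', array([1.2455, 0.704 , 1.3727]), 'q', array([ 0.047 ,  0.5505,  1.312 , -0.0008,  1.2628, -0.0868]), 'open', 0.00020521484660285195, 't', 9.4)
time: 9.65
tool_pos: [0.6123, 0.1187, 0.3441]
tool_rot: [3.128, 0.001, 1.706]
contact_force: [-0.8, 3.2, 5.3]
opening: 0.0008
phi 0.4 TCP shift [-1.5392 -5.8088  1.9174] tip tgt [0.6107 0.1129 0.1681]
phi 0.2 TCP shift [-2.2054 -0.7129 -7.9689] tip tgt [0.6101 0.118  0.1582]
phi 0 TCP shift [ -2.6037   2.3338 -18.6792] tip tgt [0.6097 0.121  0.1475]
('turn', array([-0.059 ,  0.7719, -0.287 ]), 'tip', array([0.6147, 0.1189, 0.1662]), 'F', array([-0.7689,  3.1943,  5.3058]), 'q', array([ 0.0686,  0.5679,  1.3283,  0.0001,  1.2318, -0.0664]), 'open', 0.0007563556731217049, 't', 9.65)
```

```bash

python3 -m creep '[[[0,1,-4,0,0,0],[0,1,-4,0,0,0],[0,0,-3,0,0,0]]]'
python3 -m creep '[[[0,0,-3,0,0,0],[0,0,-3,0,0,0]]]'
python3 -c "
from h import *
print(gtip(0,.045))"
```

```text
time: 9.9
tool_pos: [0.6116, 0.1247, 0.332]
tool_rot: [3.128, -0.007, 1.707]
contact_force: [-1.5, 5.6, 3.3]
opening: 0.0007
time: 10.07
tool_pos: [0.6115, 0.1261, 0.328]
tool_rot: [3.126, -0.008, 1.708]
contact_force: [-10.7, -2.6, 31.7]
opening: 0.0003
phi 0 TCP shift [-1.7912 -5.0466 -2.5283] tip tgt [0.6097 0.121  0.1475]
('turn', array([-0.5654,  0.8404, -0.4145]), 'tip', array([0.6141, 0.1278, 0.15  ]), 'F', array([-10.6913,  -2.594 ,  31.6744]), 'q', array([ 0.0787,  0.5828,  1.3488,  0.0094,  1.1947, -0.0619]), 'open', 0.0003263303982352877, 't', 10.0667)
```

```bash

python3 -m creep '[[[0,0,3,0,0,0],[0,3,20,0,0,0],[0,5,25,0,0,0],[0,20,30,0,0,0],[-10,30,25,0,0,0]]]'
python3 -m creep '[[[-25,30,10,0,0,0],[-25,30,0,0,0,0],[-25,30,0,0,0,0],[-25,30,0,0,0,0],[-15,15,0,0,0,0]]]'
python3 - <<'E'
from h import *
print(robot.observe()['contact_force'])
a=viewer.read_camera("scene");b=viewer.read_camera("top")
A=cv2.resize(a[180:290,125:235],(400,400),interpolation=cv2.INTER_CUBIC)
B=cv2.resize(b[145:235,330:420],(400,400),interpolation=cv2.INTER_CUBIC)
cv2.imwrite("pics/c5.png",np.clip(np.hstack([A,B])*1.8,0,255).astype('uint8'));cv2.imwrite("pics/t5.png",b);cv2.imwrite("pics/s5.png",a)
# predicted shut cover outer face corners
for nm in("scene","top"):
  print(nm,[proj(nm,H-u*a_+n*.033+yp*y) .round(1) for a_ in(0,.062) for y in(-.032,.032)])
E
```

```text
time: 10.48
tool_pos: [0.6018, 0.1795, 0.4261]
tool_rot: [3.14, -0.004, 1.7]
contact_force: [0.4, 1.2, -0.5]
opening: 0.0005
time: 10.9
tool_pos: [0.4847, 0.3188, 0.4395]
tool_rot: [3.13, -0.004, 1.694]
contact_force: [0.4, -0.4, 0.6]
opening: 0.0001
[ 0.4367 -0.3557  0.6174]
scene [array([173.7, 227.4]), array([195.5, 257.6]), array([210.6, 221.1]), array([233. , 248.7])]
top [array([394.9, 208.7]), array([390. , 166.4]), array([355.5, 213.4]), array([351. , 172.7])]
```

View pics/c5.png

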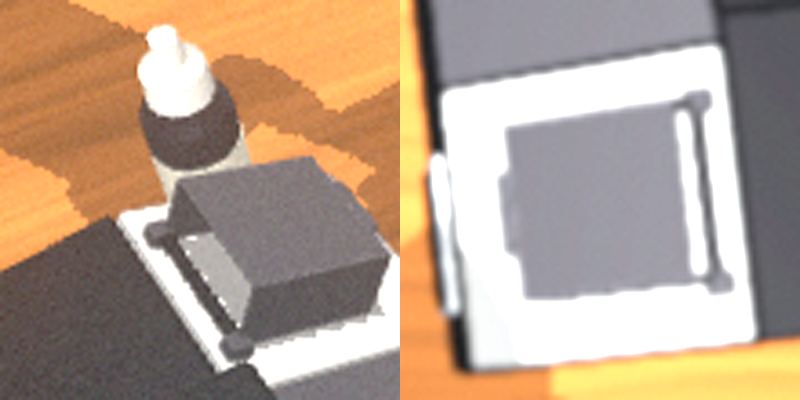

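```bash
python3 - <<'E'
from h import *
a=cv2.imread("pics/t0.png");b=cv2.imread("pics/t5.png")
for k,(x0,y0,x1,y1) in dict(mug=(238,112,298,188),stapler=(236,206,318,264),bottle=(350,255,390,292)).items():
    r=cv2.matchTemplate(b[y0-8:y1+8,x0-8:x1+8],a[y0:y1,x0:x1],cv2.TM_CCOEFF_NORMED);_,v,_,l=cv2.minMaxLoc(r);print(k,v,l[0]-8,l[1]-8)
o=robot.observe();print(o['time'],o['contact_force'],np.abs(o['qvel']).max())
robot.hand_in()
E
```

```text
mug 0.9981964230537415 0 0
stapler 0.732003390789032 0 0
bottle 0.9413104057312012 0 0
11.0 [0.1228 0.4957 0.9007] 0.0688199150762055
the job is handed in; nothing more can be done
```

I pressed and twisted the stopper home, let go of it, then shut the tank cover over it and handed the job in at 11.0 s. The hand-in gave no verdict.

**Stopper:** It went in 11.3 mm while being twisted about 92°, then stopped hard with a reading of 43 N along the axis. That puts the grip at the height expected for home. After I let go, the top picture showed the wing parallel to the hinge line to within about 0.03 rad. I did not look at the stopper's height again before closing the cover.

**Cover:** I pushed it over with the closed fingertips until it stopped hard, with about 32 N up on the fingertips, higher than I intended. The pictures show it down on the deck. Its corners were a uniform 2–3 pixels from where I predicted them, which I put down to calibration and my estimate of the hinge position. The tip height at the stop also fits a shut cover.

**Other objects:** Template matching gave zero pixel shift for the mug, bottle and stapler. The stapler's match score was low (0.73). I think the arm's shadow caused that, but I did not view it to confirm. The arm ended clear of everything, with contact force about zero.

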